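# Battery in, lamp up to its second stop

### The arm

A 6-joint arm with a two-finger parallel gripper is mounted at the origin on the work surface. World frame = base frame: x ahead of the robot, y to its left, z up, the work surface at z = 0. Lengths are in m, angles in rad, forces in N, time in s.
With the tool pointing down it reaches from about 0.425 to 1.125 m from the base axis. Payload 14.9 kg.
Tool frame: the origin (TCP) lies midway between the tips of the shut fingers; the grasp point (between the pads) lies tcp_to_grasp behind it (tcp_to_grasp is the distance from the TCP to the grasp point, in m); z points along the fingers, y is the line along which they close (so a half turn about z gives the same grasp; the last joint's range is limited). The gripper opens to 91 mm and grips with 3 to 60 N. Pads are 32 mm wide; open, the fingers measure 118 mm over their backs; the gripper's body (76 mm by 178 mm) begins 60 mm behind the grasp point.
Start: joints at [1.084, 0.379, 1.734, -0, 1.028, -0.033], TCP at [0.307, 0.629, 0.214] pointing down, gripper open.
Joint ranges: [-2.77, 2.77], [-0.74, 2.19], [0, 2.66], [-1.06, 4.2], [0.31, 2.87], [-3.08, 3.08]. Speed limits (rad/s): [1.89, 1.89, 2.39, 3.14, 3.14, 3.14].

### API

Orientations are given as a rotation vector (axis times angle).
In Python, from rig import * gives the robot as it stands. Calls block until the motion is done:
- move_pose(position, orientation): joint-space move of the TCP to a pose.
- move_l(position, v=0.15, rot=None, guard=None): straight line of the TCP; rot=None keeps the orientation; v is the mean speed in m/s. With guard (N) it stops when the force on the tool has changed by that much, and returns True; else False.
- movej(angles): joint-space move.
- let_go() and grasp(): open the fingers fully, or close them until they stop; the grip force is fixed at half the most.
- dwell(seconds).
- ik(position, orientation): joint angles nearest the present ones, or None.
- get_image(name): name is "scene" or "top"; returns a dict with "frame" (480x640x3 uint8, red, green, blue), "range_z" (480x640 float32, m along the optical axis (not along the pixel's ray), 0 where there is no reading), "fx", "fy", "cx", "cy" (pixels), "R" (3x3) and "t" (3): a world point X has camera coordinates R X + t. Camera axes: x right, y down, z forward; pixel columns grow to the right and rows downward; lengths in m; the calibration is good to about 2 mm. A picture is of the moment at which its call begins.
A pose or a line that the arm cannot do raises Unreachable and nothing moves.
- close_job(): hands the job in; it is judged then, once.
Trained networks look in a picture, given as the dict that the camera call returned (one of the last four; its "shot" number tells which), for a name from the list of things; names that differ only in an ending like _2 or _b are one class to them, and where a whole thing is asked for, a point or a joint stands for the part that bears it (a point fixed in the world has none). Each returns a list of dicts, best first, with "conf" (0 to 1); they miss things now and then, are a little off and sometimes report something else, mostly with a low value. They report only what shows in the picture. A call takes as long as a camera call.
- find_in(picture, label): "extent" ([left, top, right, bottom] in pixels, round what is visible of it).
Readings, each from a call of its own:
- get_time(): time.
- get_joint_pos(): joint angles.
- get_joint_vel(): joint speeds.
- get_joint_torque(): joint torques, N m.
- get_position(): TCP position.
- get_tcp_rot(): TCP orientation.
- get_contact_force(): force on the tool from outside, world axes, zero at the start.
- get_wrist_torque(): the same for the moment, N m.
- get_width(): finger opening in m.
- get_grip_force(): force on a finger pad.
Only numpy, scipy, OpenCV 4.12 (cv2) and the standard library are available. Lean on these libraries where they do the work, as an engineer would, in place of code of your own. Each camera call takes 0.05 s, during which the arm holds its last target. There are 200 camera calls.

### The job

Get the cordless telescoping desk lamp ready: take the battery pack out of the charger and slide it, upright as it stands, all the way down into the slot in the lamp's base. Then press the lamp's release button fully down and pull the lamp head straight up, past the first stop to the second stop. The mast sinks when let go, so finish while still gripping the head and holding the mast fully extended; leave the pack seated and the other things on the desk where they are.

Things in the scene. Friction and masses are not known exactly. Their poses are not given: they have to be found in the camera images.
- lamp: Cordless lamp: low white block base 120 mm (its x) by 230 (y) by 55 tall, fixed. Origin at the centre of its underside, z up. On it: battery slot at x 0, y +65 mm; two-stage telescoping mast with the head at x 0, y -20; round release button at x -30, y -85. A sleeve 34 mm across round the mast stands 20 mm above the base.
- slot_floor (a point): Centre of the floor of the lamp's battery slot, 10 mm above the desk, axes as the lamp's. The slot opens upward at the base's top (45 mm above this floor); it is 72.5 mm long along the lamp's y and 16.5 mm wide along the lamp's x, with a 1.5 mm chamfer at the mouth.
- release_top (a point): Centre of the top of the release button: grey round button of 28 mm diameter, its top 13 mm above the base's top (68 mm above the desk) when up. Moves with the button.
- release (a joint): Travel of the release button, m: 0 up, 0.007 fully down. Pushed straight down it yields at about 3 N and stays down where it is left, with no spring. It unlatches the mast when it is down by more than about 4.5 mm; until then the mast cannot be pulled.
- lamp_head: Lamp head on top of the mast: upright cylinder, white with aluminium trim, 44 mm diameter, 50 mm tall. Origin at the centre of its underside, 80 mm above the desk when the mast is down (top at 130 mm), z up. Grip its sides from above, at any yaw. When down, its underside is 5 mm above the sleeve and 25 mm above the base.
- head_grip (a point): Centre of the lamp head, 25 mm above its underside and 25 mm below its top; 105 mm above the desk when the mast is down, 215 mm at the second stop.
- mast_upper (a joint): Extension of the thin upper tube out of the lower tube, m: 0 in, 0.055 fully out (the first stop). Slides vertically, pulls out first, with about 4 to 5 N.
- mast_lower (a joint): Extension of the thicker lower tube out of the base, m: 0 in, 0.055 fully out. Slides vertically, comes out after the first stop, at about 8 to 10 N. With both tubes fully out the head stands 110 mm higher: the second stop. Both tubes sink back by weight and springs when the head is let go.
- charger: Charger: grey block 85 mm (its x) by 120 mm (its y) by 40 mm tall, fixed to the desk, origin at the centre of its underside. In its middle a 30 mm deep upright slot, 17 mm wide along its x and 73 mm long along its y, holds the battery pack at the start.
- pack: Battery pack: flat bare-aluminium slab, dark band near the top, 14 mm thick (its x), 70 wide (y), 90 tall (z), about 0.16 kg. Origin at the centre of its underside. At the start upright in the charger, underside 10 mm above the desk, upper 60 mm showing. Either face may point either way in the lamp; fully home its underside rests on the slot floor and 45 mm shows.
- stapler: Stapler, steel and black, about 115 by 32 mm, 39 mm tall, lying between the lamp and the charger. Bystander. Origin at the centre of its underside.
- mug: White mug, 84 mm across, 95 mm tall, at the back. Bystander. Origin at the centre of its underside.
- notebook: Grey notebook 150 by 210 by 16 mm lying at the left (+y). Bystander. Origin at the centre of its underside.
- mouse: White computer mouse, about 65 mm across, 34 mm tall, near the robot. Bystander. Origin under its centre.
- planter: White pot 90 mm across, 72 mm tall, with a leafy plant up to 145 mm tall, at the back. Bystander. Origin at the centre of its underside.
- tape: Tape dispenser, about 120 by 50 mm, 73 mm tall, at the right (-y). Bystander. Origin at the centre of its underside.

How it is judged:
By the outcome, as a careful person would: the job done as asked, in the order asked, and still so for the second after the job is handed in, while the arm keeps its last pose, push and grip.
It also fails if it takes over 64 s, if anything falls off the work surface, if the arm or the gripper's body presses on something with over 40 N, if the wrist force passes 120 N, or if a joint passes its speed limit or range.

## Working session

There is one attempt and no reset: what is moved stays moved. The work goes in short steps, each a Python script; the robot and the scene stay as the last script left them, time stands still between calls to the robot, and variables do not carry over. Pictures are saved under pics/ and viewed, at most 10 in all, crops included, and the job is handed in when it is done.

```bash
mkdir -p pics; ls; python3 - <<'E'
from rig import *
import cv2,numpy as np
for n in("top","scene"):
    p=get_image(n); cv2.imwrite(f"pics/{n}0.png",p["frame"][:,:,::-1]); np.savez(f"{n}0.npz",**{k:p[k] for k in("frame","range_z","fx","fy","cx","cy","R","t")})
    C=-p["R"].T@p["t"]; print(n,C.round(3),p["R"].round(2).tolist(),p["fx"])
    for l in("lamp","lamp_head","release_top","charger","pack","stapler"):
        print(l,[(np.round(d["extent"]).astype(int).tolist(),round(d["conf"],2)) for d in find_in(p,l)[:2]])
print(tcp_to_grasp,get_tcp_rot(),get_time())
E
```

```text
pics
rig.py
top [0.395 0.027 1.487] [[-0.03, -1.0, 0.01], [-0.99, 0.03, -0.11], [0.11, -0.01, -0.99]] 472.50129533376844
lamp [([216, 220, 299, 281], 0.77)]
lamp_head []
release_top [([256, 236, 271, 249], 0.58), ([387, 300, 409, 326], 0.4)]
charger [([380, 239, 419, 270], 0.71), ([254, 236, 274, 251], 0.63)]
pack [([389, 252, 412, 260], 0.49), ([95, 231, 175, 294], 0.17)]
stapler [([317, 233, 329, 272], 0.83)]
scene [ 1.273 -0.367  1.404] [[0.47, 0.88, -0.01], [0.75, -0.4, -0.52], [-0.47, 0.24, -0.85]] 475.42161898985694
lamp [([335, 195, 404, 264], 0.67)]
lamp_head [([360, 209, 372, 226], 0.52)]
release_top [([229, 257, 271, 293], 0.62), ([340, 227, 351, 234], 0.56)]
charger [([226, 254, 270, 295], 0.92)]
pack [([236, 255, 262, 275], 0.6)]
stapler [([304, 230, 330, 262], 0.83)]
0.0188 [-7.06770481e-01 -3.06102150e+00 -7.84709516e-06] 0.7
```

```bash
python3 - <<'E'
import cv2
t=cv2.imread("pics/top0.png");s=cv2.imread("pics/scene0.png")
a=cv2.resize(t[200:320,80:440],(800,267),interpolation=cv2.INTER_CUBIC)
b=cv2.resize(s[170:310,200:440],(571,333),interpolation=cv2.INTER_CUBIC)
b=cv2.copyMakeBorder(b,0,0,0,229,0)
cv2.imwrite("pics/a.png",cv2.vconcat([a,b]))
E
```

```text
(no output)
```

View pics/a.png

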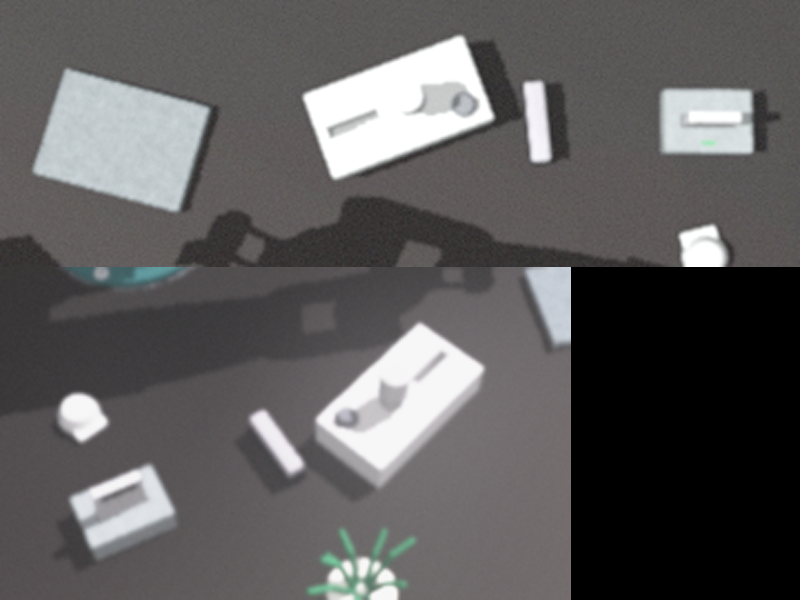

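View pics/top0.png

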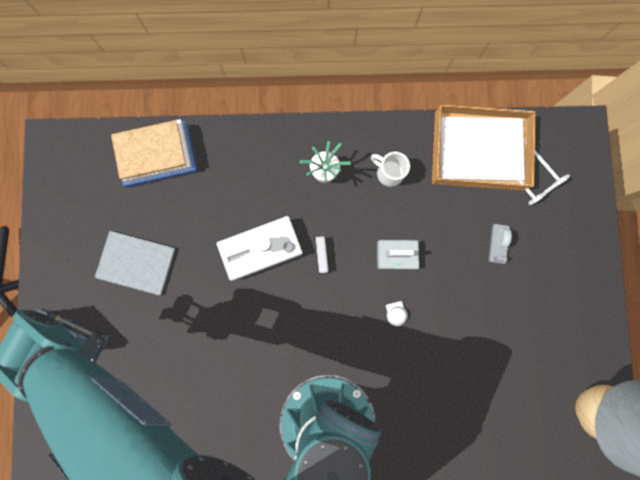

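```bash
cat >h.py <<'E'
import numpy as np,cv2
from scipy.optimize import minimize
def world(p):
    z=p["range_z"];v,u=np.mgrid[:480,:640]
    c=np.dstack([(u-p["cx"])/p["fx"]*z,(v-p["cy"])/p["fy"]*z,z])
    return (c-p["t"])@p["R"]
def proj(p,X):
    c=np.atleast_2d(X)@p["R"].T+p["t"]
    return np.c_[c[:,0]/c[:,2]*p["fx"]+p["cx"],c[:,1]/c[:,2]*p["fy"]+p["cy"]]
def load(n):
    return dict(np.load(n+".npz"))
def box(x,y,a,sx,sy,z0,z1):
    c,s=np.cos(a),np.sin(a)
    return np.array([[x+c*i*sx/2-s*j*sy/2,y+s*i*sx/2+c*j*sy/2,z] for i in(-1,1) for j in(-1,1) for z in(z0,z1)])
E
python3 - <<'E'
from h import *
R={"lamp":{"top":(205,205,315,295),"scene":(325,185,415,275)},"charger":{"top":(370,230,428,280),"scene":(215,245,285,305)}}
for n in("top","scene"):
    p=load(n+"0");W=world(p)
    print(n,(p["range_z"]==0).mean())
    for k in R:
        l,t,r,b=R[k][n];w=W[t:b,l:r].reshape(-1,3)
        hist=np.histogram(w[:,2],bins=np.arange(-.02,.16,.01));print(k,hist[0])
        for lo,hi in(((.045,.065) if k=="lamp" else (.03,.05)),(.085,.15)):
            q=w[(w[:,2]>lo)&(w[:,2]<hi)]
            if len(q)>5: print(lo,len(q),q.mean(0).round(4),q[:,2].std().round(4),cv2.minAreaRect((q[:,:2]*1000).astype(np.float32)))
E
```

```text
top 0.0040625
lamp [   3 1854 4902  127   36   37   67 2108  479   33    5    9   10    5
   35  150    1]
0.045 2605 [0.5385 0.1966 0.0569] 0.0032 ((539.5819702148438, 196.24954223632812), (121.12416076660156, 230.2642059326172), 19.271310806274414)
0.085 212 [0.5443 0.1749 0.1285] 0.011 ((545.9649047851562, 176.46475219726562), (42.92353820800781, 41.57899475097656), 45.81571578979492)
charger [   1  613 1121   34   11  352  605    5    5   22    1   45   76    0
    0    0    0]
0.03 957 [ 0.5088 -0.2279  0.041 ] 0.0034 ((509.6240539550781, -229.52200317382812), (121.88062286376953, 84.51614379882812), 88.26643371582031)
0.085 122 [ 0.5087 -0.2286  0.1006] 0.0033 ((508.89117431640625, -229.27566528320312), (71.16436004638672, 12.980949401855469), 88.64131927490234)
scene 0.004078776041666667
lamp [  10 3167 2471  118  116  114  250 1451  127    9   19   29   22   20
   73   58    0]
0.045 1731 [0.5452 0.1866 0.0543] 0.0035 ((536.7826538085938, 191.69454956054688), (125.32870483398438, 236.19302368164062), 19.57755470275879)
0.085 212 [0.5508 0.1676 0.1185] 0.0148 ((546.2557373046875, 171.4457550048828), (43.112361907958984, 43.06449890136719), 45.028350830078125)
charger [   7 1807 1368   57   55  381  258   36   36   30   35   84   31    0
    0    0    0]
0.03 639 [ 0.5189 -0.2367  0.0393] 0.0036 ((508.9693603515625, -234.16043090820312), (120.57654571533203, 91.46133422851562), 87.08719635009766)
0.085 136 [ 0.5099 -0.2341  0.0962] 0.0051 ((508.6179504394531, -234.15452575683594), (69.55149841308594, 17.971359252929688), 87.98198699951172)
```

```bash
cat >>h.py <<'E'
from scipy.spatial.transform import Rotation as Ro
def down(yaw):  # tool y along world angle yaw
    y=np.array([np.cos(yaw),np.sin(yaw),0]);z=np.array([0,0,-1.])
    return Ro.from_matrix(np.c_[np.cross(y,z),y,z]).as_rotvec()
def save(p,n):
    cv2.imwrite(f"pics/{n}.png",p["frame"][:,:,::-1]); np.savez(n+".npz",**{k:p[k] for k in("frame","range_z","fx","fy","cx","cy","R","t")})
E
python3 - <<'E'
from rig import *
from h import *
G=tcp_to_grasp
a=np.deg2rad(-1.5); P=np.array([.509,-.2315])
for w in(a,a+np.pi): print(ik([*P,.2],down(w)), ik([.518,.258,.2],down(np.deg2rad(19.3)+w-a)))
q=[(abs(ik([*P,.2],down(w))[5]),w) for w in(a,a+np.pi) if ik([*P,.2],down(w)) is not None]
w=min(q)[1];print("yaw",w)
move_pose([*P,.2],down(w))
print(get_time(),get_position(),get_joint_pos())
move_l([*P,.085-G],v=.12,guard=8)
f0=get_contact_force();grasp();print(get_time(),get_position(),get_width(),get_grip_force(),f0,get_contact_force(),get_wrist_torque())
E
```

```text
[-4.68530327e-01  1.77100809e-01  2.02863670e+00 -4.44089210e-16
  9.35855146e-01 -4.42350388e-01] [0.42182813 0.2081468  1.9905211  0.         0.94292475 0.08497958]
[-4.68530327e-01  1.77100809e-01  2.02863670e+00 -4.44089210e-16
  9.35855146e-01  2.69924227e+00] [ 4.21828129e-01  2.08146800e-01  1.99052110e+00 -4.44089210e-16
  9.42924755e-01 -3.05661307e+00]
yaw -0.026179938779914945
3.8 [ 0.50925491 -0.231082    0.19999934] [-4.67672352e-01  1.77186424e-01  2.02853452e+00  4.01409346e-05
  9.35849442e-01 -4.42290056e-01]
6.225 [ 0.50895104 -0.23145468  0.06614926] 0.013717376644231073 29.998632967472076 [ 0.0576127  -0.28011265 -0.23519961] [ 0.35477702  0.22829501 -0.81877091] [-0.06918108  0.04918487  0.06097575]
```

```bash
cat >>h.py <<'E'
def fit(p,mask,roi,x0,dims):
    l,t,r,b=roi;m=mask[t:b,l:r].astype(float);S=8
    def cost(v):
        h=cv2.convexHull(proj(p,box(v[0]/1e3,v[1]/1e3,v[2]/100,*dims)).astype(np.float32)).reshape(-1,2)
        im=np.zeros(((b-t)*S,(r-l)*S),np.uint8)
        cv2.fillConvexPoly(im,np.round(((h-[l,t]+.5)*S-.5)*16).astype(np.int32),255,shift=4)
        return np.abs(cv2.resize(im,(r-l,b-t),interpolation=cv2.INTER_AREA)/255.-m).sum()
    v0=np.array([x0[0]*1e3,x0[1]*1e3,x0[2]*100])
    o=minimize(cost,v0,method="Nelder-Mead",options=dict(initial_simplex=v0+np.r_[np.zeros((1,3)),np.eye(3)*4],xatol=.05,fatol=.01))
    return o.x[0].round(2),o.x[1].round(2),np.rad2deg(o.x[2]/100).round(2),round(o.fun,1)
E
python3 - <<'E'
from h import *
R={"lamp":{"top":(205,205,315,295),"scene":(325,185,415,275)},"charger":{"top":(370,230,428,280),"scene":(215,245,285,305)}}
for n in("top","scene"):
    p=load(n+"0");W=world(p);g=cv2.cvtColor(p["frame"],cv2.COLOR_RGB2GRAY).astype(float)
    l,t,r,b=R["lamp"][n];c=g[t:b,l:r]; print(n,np.percentile(c,[5,20,50,80,95]))
    m=np.clip((g-90)/(190-90),0,1)
    # fill interior dark parts (slot, shadow, button)
    k=cv2.morphologyEx(m,cv2.MORPH_CLOSE,np.ones((13,13)))
    print("lamp col",fit(p,k,R["lamp"][n],(.539,.194,.337),(.12,.23,0,.055)))
    z=cv2.morphologyEx(((W[...,2]>.02)).astype(np.uint8),cv2.MORPH_CLOSE,np.ones((3,3)))
    z=z.astype(np.uint8)
    print("lamp dep",fit(p,z,R["lamp"][n],(.539,.194,.337),(.12,.23,.02,.055)))
    print("charger dep",fit(p,z,R["charger"][n],(.509,-.231,-.026),(.085,.12,.02,.04)))
    print("pack dep",fit(p,(W[...,2]>.07),R["charger"][n],(.509,-.231,-.026),(.014,.07,.07,.1)))
E
```

```text
top [ 56.95  88.    92.   255.   255.  ]
lamp col (np.float64(539.97), np.float64(196.81), np.float64(19.02), np.float64(458.5))
lamp dep (np.float64(539.76), np.float64(196.34), np.float64(19.33), np.float64(163.4))
charger dep (np.float64(509.97), np.float64(-230.41), np.float64(-1.77), np.float64(18.6))
pack dep (np.float64(508.81), np.float64(-230.16), np.float64(-1.56), np.float64(22.2))
scene [ 78. 100. 112. 226. 247.]
lamp col (np.float64(533.69), np.float64(194.84), np.float64(19.15), np.float64(1082.3))
lamp dep (np.float64(537.41), np.float64(192.3), np.float64(19.19), np.float64(110.7))
charger dep (np.float64(506.89), np.float64(-233.86), np.float64(-2.13), np.float64(51.9))
pack dep (np.float64(507.19), np.float64(-233.8), np.float64(-1.33), np.float64(34.7))
```

```bash
python3 - <<'E'
from rig import *
from h import *
p=get_position(); p[2]=.216
move_l(p,v=.12); print(get_time(),get_width(),get_contact_force())
a=np.deg2rad(19.3)
move_pose([.518,.256,.216],down(a)); print(get_time(),get_position())
for n in("top","scene"): save(get_image(n),n+"1")
t=cv2.imread("pics/top1.png");s=cv2.imread("pics/scene1.png")
cv2.imwrite("pics/b.png",cv2.hconcat([cv2.resize(t[200:300,200:320],(400,333),interpolation=2),cv2.resize(s[150:270,320:440],(400,400),interpolation=2)[:333]]))
E
```

```text
7.625 0.014024022185410339 [-0.20157622 -0.62283593 -2.16898445]
9.4 [0.51830917 0.25527328 0.21595803]
```

View pics/b.png

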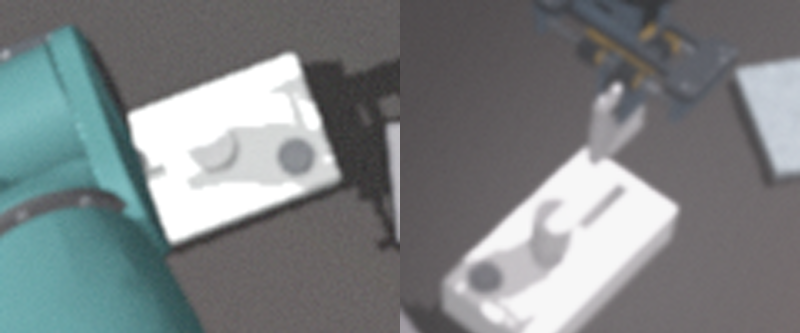

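```bash
python3 - <<'E'
from rig import *
from h import *
move_l([.5180,.2563,.131],v=.12,rot=down(np.deg2rad(19.3)))
tp=get_position();print(get_time(),tp,get_contact_force())
p=get_image("scene");save(p,"scene2");W=world(p)
m=(W[...,2]>.07)&(W[...,2]<.122)&(np.hypot(W[...,0]-.518,W[...,1]-.256)<.05)
v,u=np.nonzero(m);print(m.sum(),u.min(),u.max(),v.min(),v.max())
print(fit(p,m,(350,170,420,260),(.518,.256,.337),(.014,.07,.075,.122)))
d=p["frame"][150:270,320:440].copy();
print(proj(p,box(.518,.256,.337,.014,.07,.075,.122)).round(1).tolist())
cv2.imwrite("pics/c.png",cv2.resize(d[:,:,::-1],(600,600),interpolation=2))
E
```

```text
10.3583 [0.51842549 0.25647836 0.13159804] [ 0.4482022  -0.40310391 -2.26911067]
102 374 389 198 214
(np.float64(520.69), np.float64(251.37), np.float64(21.69), np.float64(86.6))
[[373.5, 212.8], [374.7, 204.6], [386.4, 200.6], [387.9, 192.2], [376.7, 215.1], [378.0, 206.9], [389.5, 202.8], [391.1, 194.5]]
```

View pics/c.png

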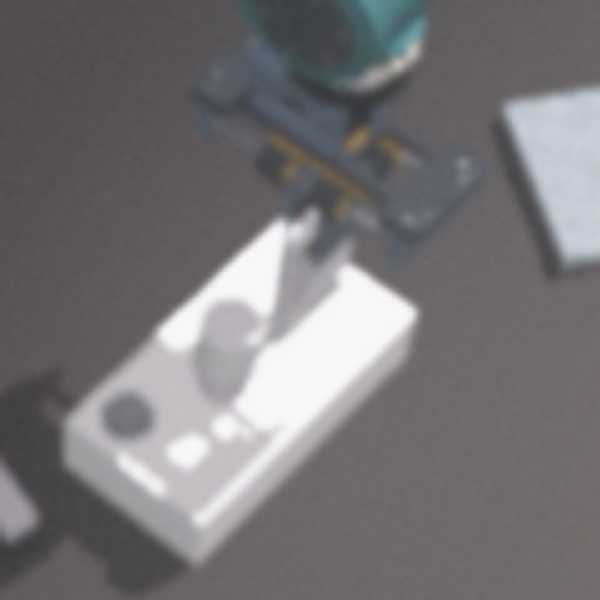

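```bash
python3 - <<'E'
from rig import *
from h import *
r=down(np.deg2rad(19.3))
move_l([.5180,.2563,.113],v=.1,rot=r)
print(move_l([.5180,.2563,.090],v=.03,rot=r,guard=6))
print(get_time(),get_position(),get_contact_force(),get_wrist_torque())
E
```

```text
True
11.05 [0.51849729 0.25655408 0.11094148] [-1.74234252  0.08373687  7.07732056] [-0.24527755  0.34386442  0.01810789]
```

```bash
python3 - <<'E'
from rig import *
from h import *
a=np.deg2rad(19.3);r=down(a);X=np.array([np.cos(a),np.sin(a)]);Y=np.array([-X[1],X[0]])
B=np.array([.5180,.2563])
for x,y in((-.0005,.002),(-.0015,.002),(-.0005,.0035),(-.0015,.0005),(.001,.002),(-.0015,.0035)):
    c=B+x*X+y*Y
    move_l([*c,.1135],v=.08,rot=r); t0=get_wrist_torque();f0=get_contact_force()
    h=move_l([*c,.1025],v=.03,rot=r,guard=6); p=get_position()
    print(x,y,h,p.round(4),(get_contact_force()-f0).round(2),(get_wrist_torque()-t0).round(3),round(get_time(),2))
    if p[2]<.107: break
E
```

```text
-0.0005 0.002 True [0.5172 0.2579 0.1101] [-0.03 -2.12  8.21] [-0.428  0.103 -0.069] 11.55
-0.0015 0.002 True [0.5162 0.2577 0.11  ] [ 0.8  -2.01  5.85] [-0.265 -0.017 -0.004] 12.05
-0.0005 0.0035 True [0.5166 0.2593 0.1096] [ 0.42 -3.39  7.52] [-0.395 -0.023 -0.012] 12.56
-0.0015 0.0005 True [0.5161 0.2558 0.1078] [ 0.77 -3.79 -1.73] [-0.855 -0.522 -0.024] 13.08
0.001 0.002 True [0.5185 0.2589 0.1103] [-0.27  3.03  6.36] [0.262 0.226 0.02 ] 13.58
-0.0015 0.0035 True [0.5158 0.259  0.1091] [ 0.58 -2.66  5.34] [-0.287 -0.106  0.048] 14.1
```

```bash
python3 - <<'E'
from rig import *
from h import *
a=np.deg2rad(19.3);r=down(a);X=np.array([np.cos(a),np.sin(a)]);Y=np.array([-X[1],X[0]])
B=np.array([.5180,.2563])
for x,y in((-.0013,-.0007),(-.0013,-.002),(-.0022,-.0007),(-.0005,-.0015),(-.002,-.003)):
    c=B+x*X+y*Y
    move_l([*c,.1135],v=.08,rot=r); t0=get_wrist_torque();f0=get_contact_force()
    h=move_l([*c,.1025],v=.03,rot=r,guard=7); p=get_position(); f=get_contact_force()-f0
    print(x,y,h,p.round(4),f.round(2),"XY",(f[:2]@X).round(2),(f[:2]@Y).round(2),(get_wrist_torque()-t0).round(3),round(get_time(),2))
    if p[2]<.1055: break
E
```

```text
-0.0013 -0.0007 False [0.5169 0.2552 0.1023] [ 0.52 -0.36  1.1 ] XY 0.37 -0.51 [0.023 0.071 0.017] 14.87
```

```bash
python3 - <<'E'
from rig import *
from h import *
a=np.deg2rad(19.3);r=down(a);X=np.array([np.cos(a),np.sin(a)]);Y=np.array([-X[1],X[0]])
c=np.array([.5180,.2563])-.0013*X-.0007*Y
h=move_l([*c,.061],v=.05,rot=r,guard=15)
f=get_contact_force();print(h,get_position(),f,get_width(),get_time())
E
```

```text
True [0.51664515 0.25531264 0.06435187] [0.04258966 1.89073022 0.73772233] 0.01377666623779064 15.5833
```

```bash
python3 - <<'E'
from rig import *
from h import *
a=np.deg2rad(19.3);r=down(a);X=np.array([np.cos(a),np.sin(a)]);Y=np.array([-X[1],X[0]])
c=get_position()
let_go(); move_l([*c[:2],.2],v=.15,rot=r)
S=np.array([.5168,.2553]);L=S-.065*Y;Bn=L-.03*X-.085*Y;print("lamp",L,"btn",Bn,get_time())
grasp(); move_l([*Bn,.2],v=.2,rot=r)
for n in("top","scene"):
    p=get_image(n);save(p,n+"3");W=world(p)
    m=(W[...,2]>.075)&(np.hypot(W[...,0]-S[0],W[...,1]-S[1])<.05)&(W[...,2]<.15)
    q=W[m];print(n,len(q),np.percentile(q[:,2],[50,90,98]) if len(q) else 0,cv2.minAreaRect((q[:,:2]*1000).astype(np.float32)))
    if n=="scene":
        base=(abs(W[...,2]-.055)<.012)&(np.hypot(W[...,0]-L[0],W[...,1]-L[1])<.09);print("base z",np.median(W[base][:,2]))
d=p["frame"][150:270,320:440];cv2.imwrite("pics/d.png",cv2.resize(d[:,:,::-1],(600,600),interpolation=2))
print(get_time(),get_position(),get_width())
E
```

```text
lamp [0.53828344 0.19395294] btn [0.53806313 0.10381443] 17.8583
top 138 [0.10028232 0.10464075 0.10674486] ((517.3440551757812, 257.67120361328125), (15.293610572814941, 70.40971374511719), 19.93553924560547)
scene 124 [0.09568002 0.10221977 0.10463795] ((517.482666015625, 252.208251953125), (16.8721866607666, 70.61237335205078), 17.773792266845703)
base z 0.05432318591401583
20.2417 [0.53793974 0.10467541 0.19999284] 0.0008599793917589309
```

View pics/d.png

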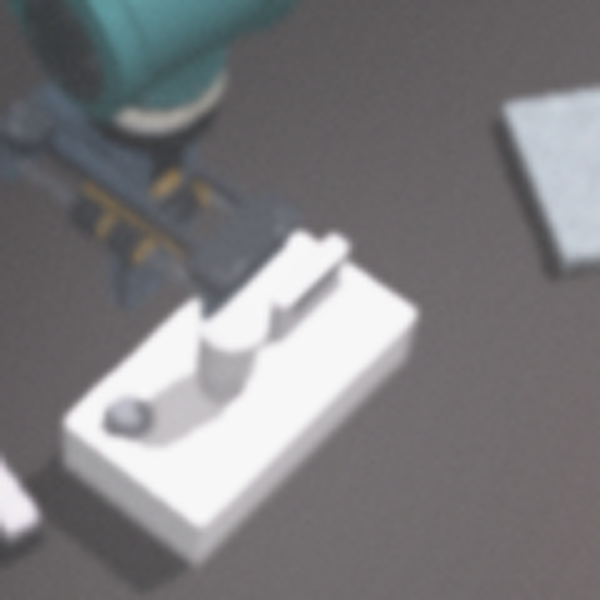

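Pack seated (top at about 0.100 m in both cameras, as it read in the charger; picture shows it upright in the slot at about (383,203), button at (346,233)). Now the button.

```bash
python3 - <<'E'
from rig import *
from h import *
a=np.deg2rad(19.3);r=down(a)
Bn=np.array([.5381,.1038])
move_l([*Bn,.075],v=.15,rot=r);f0=get_contact_force()
print(get_position(),get_time())
h=move_l([*Bn,.066],v=.02,rot=r,guard=2); print("touch",h,get_position(),get_contact_force()-f0)
h=move_l([*Bn,.0585],v=.02,rot=r,guard=15)
print(h,get_position(),get_contact_force()-f0,get_time())
E
```

```text
[0.53863296 0.10394778 0.07573052] 21.225
touch True [0.53818118 0.10379434 0.0669475 ] [ 1.00439711 -1.09178546  0.45152892]
True [0.53802221 0.1037714  0.06112952] [-4.64327888 -1.89750633 15.2735686 ] 22.025
```

```bash
python3 - <<'E'
from rig import *
from h import *
a=np.deg2rad(19.3);r=down(a);G=tcp_to_grasp
p=get_position();move_l([p[0],p[1],.18],v=.15,rot=r);let_go()
H=np.array([.545,.1747])
move_l([*H,.18],v=.15,rot=r)
print(move_l([*H,.105-G],v=.12,rot=r,guard=10),get_position())
f0=get_contact_force();grasp();print(get_width(),get_grip_force(),get_contact_force()-f0,get_time(),get_position())
E
```

```text
False [0.54545143 0.17476301 0.08680972]
0.04374473406382177 29.9999338388443 [0.12850277 0.67129098 1.98704518] 26.7 [0.54493114 0.17468859 0.08620649]
```

```bash
python3 - <<'E'
from rig import *
from h import *
p=get_position();f0=get_contact_force()
for z in(.115,.1405,.170,.188,.194,.1985):
    h=move_l([p[0],p[1],z],v=.06 if z<.19 else .02,guard=18)
    q=get_position();print(z,h,q.round(4),(get_contact_force()-f0).round(2),round(get_width(),4),round(get_time(),2))
    if h: break
dwell(.3);print(get_position(),get_contact_force()-f0)
p=get_image("scene");save(p,"scene4");W=world(p)
cv2.imwrite("pics/e.png",cv2.resize(p["frame"][150:270,320:440,::-1],(600,600),interpolation=2))
E
```

```text
0.115 False [0.5449 0.1746 0.1152] [ 0.14 -0.2  -4.23] 0.0435 27.33
0.1405 False [0.5449 0.1747 0.1407] [-1.06 -0.46 -4.27] 0.0435 27.91
0.17 False [0.5449 0.1747 0.1703] [-0.76 -0.68 -4.45] 0.0436 28.55
0.188 False [0.545  0.1747 0.1885] [-0.64 -1.2  -4.22] 0.0436 29.0
0.194 False [0.545  0.1747 0.1942] [ 0.1  -0.67 -5.1 ] 0.0437 29.45
0.1985 True [0.5444 0.1746 0.1964] [ 5.19  1.27 -6.14] 0.0433 29.71
[0.54437689 0.17453856 0.19636715] [ 5.04732597  0.3188809  -5.11811569]
```

View pics/e.png

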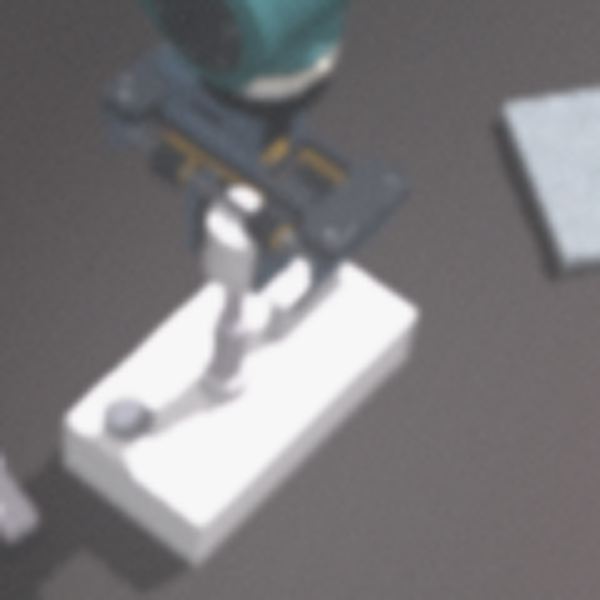

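```bash
python3 - <<'E'
from rig import *
from h import *
p=load("scene4")
print(proj(p,[[.545,.1747,.19],[.545,.1747,.24],[.545,.1747,.135],[.545,.1747,.08]]).round(1).tolist())
q=get_position();f0=get_contact_force()
h=move_l([.5449,.1747,.1970],v=.02,guard=12);dwell(1)
print(h,get_position(),get_contact_force(),f0,get_width(),get_grip_force(),get_time())
for n in("top","scene"):
    p=get_image(n);W=world(p)
    m=(W[...,2]>.075)&(np.hypot(W[...,0]-.517,W[...,1]-.256)<.045)&(W[...,2]<.13);z=W[m][:,2]
    print(n,len(z),np.median(z) if len(z) else None)
E
```

```text
[[367.8, 202.4], [369.0, 192.7], [366.5, 212.5], [365.3, 222.0]]
False [0.54468011 0.17464749 0.19680858] [  4.04483425   0.9561023  -18.445808  ] [ 4.70626694  1.564869   -3.05210334] 0.04325101888500506 29.988834857940674 31.3083
top 0 None
scene 69 0.09551850738532987
```

```bash
python3 -c "
from rig import *
print(get_position(),get_contact_force());print(close_job())"
```

```text
[0.54466263 0.17462678 0.19678424] [  3.08842532   0.82397486 -19.71652113]
the job is handed in; nothing more can be done
None
```

The job is handed in at about 31 s of the 64 s allowed: the pack is seated in the lamp slot, the button was pressed to its lower stop, and the arm is gripping the head and holding the mast at the second stop with about 19 N of pull. I did not re-check the bystander objects with a final picture.

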